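# Load two soldering blocks into the spring-loaded dispenser

## Robot

A 7-joint arm with a two-finger parallel gripper is mounted at the origin on the work surface. World frame = base frame: x ahead of the robot, y to its left, z up, the work surface at z = 0. Lengths are in m, angles in degrees, forces in N, time in s.
With the tool pointing down it reaches from about 0.35 to 0.775 m from the base axis. Payload 3.1 kg.
Tool frame: the origin (TCP) lies on the centre line of the jaws, within the pads' length; the fingertips stand 17 mm ahead of it and the grasp point (between the pads) lies 2 mm behind it (robot.tip_reach is the distance from the TCP to the fingertips, in m); z points along the fingers, y is the line along which they close (so a half turn about z gives the same grasp; the last joint's range is limited). The gripper opens to 85 mm and grips with 20 to 120 N. Pads are 22 mm wide; open, the fingers measure 114 mm over their backs; the gripper's body (76 mm by 85 mm) begins 54 mm behind the grasp point. The pads swing forward as they close: fully open they stand 13 mm farther back than shut.
Start: joints at [-66.331, 17.813, 0.802, 86.603, -0.252, 75.585, -1.558], TCP at [0.242, 0.494, 0.248] pointing down, gripper open.
Joint ranges: [-154.91, 154.91], [-16.99, 109.72], [-72.82, 74.43], [7.12, 147.25], [-82.49, 262.49], [11.32, 116.49], [-174.64, 174.64]. Speed limits (degrees/s): [159.86, 159.86, 180, 180, 180, 180, 180].

## Interface

Orientations are given as [roll, pitch, yaw] about the fixed x, y, z axes, in that order (R = Rz(yaw) Ry(pitch) Rx(roll)).
In Python, from station import robot, fingers, vision, workorder, recognise gives the robot as it stands. Calls block until the motion is done:
- robot.move_to(position, orientation): joint-space move of the TCP to a pose.
- robot.line_to(position, orientation=None, velocity=0.15, f_stop=None): straight line of the TCP; orientation=None keeps the orientation; velocity is the mean speed in m/s. With f_stop (N) it stops when the force on the tool has changed by that much, and returns True; else False.
- robot.move_j(angles): joint-space move.
- fingers.gripper_to(opening, force=None): opening from 0.0 (shut) to 1.0 (fully open); force is the grip in N (None keeps the last); returns when the fingers have stopped.
- robot.pause(seconds).
- robot.inverse_kinematics(position, orientation): joint angles nearest the present ones, or None.
- vision.grab_frame(name): name is "side" or "top" or "wrist"; returns the picture (480x640x3 uint8, red, green, blue); there is no depth.
- vision.calibration(name): a dict with "mtx" (3x3 intrinsics, pixels), "extrinsics" (4x4, takes a point from world to camera coordinates); the wrist camera has in their place "T_tool_cam" (4x4, takes a point from camera to tool coordinates, whose origin is the TCP and whose axes are the flange's). Camera axes: x right, y up, looking along -z (the intrinsics and any distortion apply to the point x, -y, -z); pixel columns grow to the right and rows downward; lengths in m; the calibration is good to about 2 mm. A picture is of the moment at which its call begins: read the wrist's pose just before it. calibration takes no time and is no camera call.
A pose or a line that the arm cannot do raises robot.PlanningError and nothing moves.
- workorder.close_job(): hands the job in; it is judged then, once.
Trained networks look in the newest picture that a camera, given by its name, has taken for a name from the list of things; names that differ only in an ending like _2 or _b are one class to them, and where a whole thing is asked for, a point or a joint stands for the part that bears it (a point fixed in the world has none). Each returns a list of dicts, best first, with "p" (0 to 1); they miss things now and then, are a little off and sometimes report something else, mostly with a low value. They report only what shows in the picture. A call takes as long as a camera call. They do not tell look-alikes from the thing itself.
- recognise(label, camera): "rect" ([centre column, centre row, width, height] in pixels, round what is visible of it).
Readings, each from a call of its own:
- robot.current_time_s(): time.
- robot.current_joint_positions(): joint angles.
- robot.current_dq(): joint speeds.
- robot.current_joint_torque(): joint torques, N m.
- robot.current_tool_pos(): TCP position.
- robot.current_eef_rot(): TCP orientation.
- robot.current_contact_force(): force on the tool from outside, world axes, zero at the start.
- robot.current_torque(): the same for the moment, N m.
- robot.current_finger_gap(): opening from 0.0 (shut) to 1.0 (fully open).
- robot.current_gripper_force(): force on a finger pad.
Only numpy, scipy, OpenCV 4.12 (cv2) and the standard library are available. Lean on these libraries where they do the work, as an engineer would, in place of code of your own. Each camera call takes 0.05 s, during which the arm holds its last target. There are 200 camera calls.

## Task

Load the two pale soldering blocks into the spring-loaded dispenser column, one at a time: set a block in the mouth, let go, and press it down against the spring until the catches snap over it and it stays down by itself; then press the second one in on top of it in the same way. The ceramic is brittle, so press slowly and stop as soon as the full column comes up solid on its buffer, without forcing it. Leave the other things on the bench where they are.

Things in the scene. Friction and masses are not known exactly. Their poses are not given: they have to be found in the camera images.
- mouth (a point): centre of the open mouth of the fixed aluminium block dispenser, level with its rim, 165 mm above the bench; x along the mouth's long side, y along the short side, z up; half a turn makes no difference. Inside 83 (x) x 50 mm (y), walls 4 mm, the top 7 mm flared about 6 mm outwards as a lead-in. A block let into it rests on catch slopes or spring plate, its underside 6 to 25 mm below the rim
- dispenser: the dispenser, origin under its 150 x 110 mm base, axes as the mouth. At each x end a sprung steel catch stands 6 mm into the column: a 13 mm slope above a 3 mm lip; it yields as a block is pressed past (under 10 N) and snaps over the block's top. The catches' underside lies 22 to 36 mm below the rim, clamped at another height each time, not reported: feel for it
- follower (a joint): travel of the spring plate, 0 (its top 24 mm below the rim) to 0.125 m down. Spring: 4 N at 0, plus 0.107 N per mm: about 10 N with one block latched, 16 N with two, less their weight. One block has travel to spare. With two, the lower meets a stiff buffer (10 N per mm) 2.5 mm after the upper has passed the catches; over 50 N between the blocks crushes them
- block_a_center (a point): one of two alike, interchangeable soldering blocks of pale brittle ceramic, 80 (x) x 46 (y) x 50 mm (z, height), 0.11 to 0.22 kg, standing on the bench; this point is its centre, 25 mm above its underside. Grasp it across the 46 mm, fingertips 28 mm or more above its underside, so that they stay above the rim when it is set in the mouth
- block_b_center (a point): one of two alike, interchangeable soldering blocks of pale brittle ceramic, 80 (x) x 46 (y) x 50 mm (z, height), 0.11 to 0.22 kg, standing on the bench; this point is its centre, 25 mm above its underside. Grasp it across the 46 mm, fingertips 28 mm or more above its underside, so that they stay above the rim when it is set in the mouth
- tile: flat tile of the same pale ceramic, 120 x 85 x 16 mm, not for the dispenser; origin under its centre; bystander
- crucible: small terracotta-coloured crucible, 72 mm across, 50 mm tall; origin under its centre; bystander
- hammer: hammer lying flat, 220 mm long, x axis along the handle towards the head; bystander
- brush: brush lying flat, 170 mm long, x axis towards the bristles; bystander
- pliers: pliers lying flat, about 155 mm long, origin under the pivot, x axis towards the jaws; bystander
- bowl: white ceramic bowl, 120 mm across, 55 mm tall; origin under its centre; bystander
Mind the look-alikes: they are no part of the job. What is shaped like the part that bears block_b_center but blue is not meant. There is more than one size of the dispenser; the job needs the larger.

How it is judged (in metres and radians):
On the way:
1. one block is held down in the column by the catches, with the robot off it, while the other is still outside ((((z of block_a_center in the frame of mouth below -0.044 m and horizontal distance between block_a_center and mouth below 0.012 m) and contact force between each of the arm, the fingers and block_a below 0.2 N and horizontal distance between block_b_center and mouth above 0.1 m) or ((z of block_b_center in the frame of mouth below -0.044 m and horizontal distance between block_b_center and mouth below 0.012 m) and contact force between each of the arm, the fingers and block_b below 0.2 N and horizontal distance between block_a_center and mouth above 0.1 m))), for 0.3 s.
At the end, for the whole second after the job is handed in: both blocks are inside the column, one on the other, level within 0.12 rad, within 12 mm of its axis and at rest, held down under the catches by themselves: the upper block's centre is at least 44 mm and the lower one's at least 94 mm below the rim (z of each of block_a_center, block_b_center in the frame of mouth below -0.044 m and horizontal distance between each of block_a_center, block_b_center and mouth below 0.012 m and ((z of block_a_center in the frame of mouth below -0.094 m and horizontal distance between block_a_center and mouth below 0.012 m) or (z of block_b_center in the frame of mouth below -0.094 m and horizontal distance between block_b_center and mouth below 0.012 m)) and linear speed of each of block_a, block_b below 0.02 m/s and angle between each of block_a_center, block_b_center's own z axis and vertical below 0.12 rad); the robot touches nothing.
It fails at once if the blocks are squeezed against each other with more than 50 N (contact force between block_a and block_b above 50 N).
It fails at once if another thing on the bench is shifted by more than 30 mm (distance of any of tile, crucible, hammer, brush, pliers, bowl from where it was at the start of the episode above 0.03 m).
It also fails if it takes over 72 s, if anything falls off the work surface, if the arm or the gripper's body presses on something with over 40 N, if the wrist force passes 120 N, or if a joint passes its speed limit or range.

## Working session

There is one attempt and no reset: what is moved stays moved. The work goes in short steps, each a Python script; the robot and the scene stay as the last script left them, time stands still between calls to the robot, and variables do not carry over. Pictures are saved under pics/ and viewed, at most 10 in all, crops included, and the job is handed in when it is done.

```bash
mkdir -p pics; ls; python3 - <<'E'
from station import robot, fingers, vision, workorder, recognise
import cv2,numpy as np
for n in ("top","side"):
    im=vision.grab_frame(n); cv2.imwrite(f"pics/{n}0.png",im[:,:,::-1])
    c=vision.calibration(n); print(n,{k:np.round(v,4).tolist() if hasattr(v,'__len__') and not isinstance(v,str) else v for k,v in c.items()})
    for l in ("block_a_center","dispenser","tile"):
        print(l,[(np.round(d["rect"]).tolist(),round(d["p"],2)) for d in recognise(l,n)])
print(vision.calibration("wrist"), robot.current_eef_rot(), robot.current_time_s(), robot.tip_reach)
E
```

```text
pics
top {'mtx': [[525.725, 0.0, 313.9572], [0.0, 525.725, 246.4134], [0.0, 0.0, 1.0]], 'extrinsics': [[-0.0237, -0.9997, 0.0102, 0.0233], [0.9894, -0.022, 0.1434, -0.5926], [-0.1431, 0.0135, 0.9896, -1.3353], [0.0, 0.0, 0.0, 1.0]]}
block_a_center [([426.0, 299.0, 31.0, 38.0], 0.65), ([320.0, 236.0, 21.0, 16.0], 0.63)]
dispenser [([319.0, 241.0, 42.0, 58.0], 0.77), ([386.0, 249.0, 36.0, 39.0], 0.69)]
tile [([239.0, 218.0, 34.0, 46.0], 0.58)]
side {'mtx': [[538.5461, 0.0, 322.2505], [0.0, 538.5461, 229.5081], [0.0, 0.0, 1.0]], 'extrinsics': [[-0.9931, -0.1169, 0.0064, 0.6034], [0.0943, -0.7662, 0.6356, -0.1285], [-0.0694, 0.6319, 0.772, -1.536], [0.0, 0.0, 0.0, 1.0]]}
block_a_center [([381.0, 184.0, 30.0, 28.0], 0.74)]
dispenser [([337.0, 196.0, 36.0, 41.0], 0.85), ([321.0, 239.0, 56.0, 66.0], 0.67)]
tile [([285.0, 311.0, 52.0, 28.0], 0.76)]
{'mtx': array([[367.55326093,   0.        , 329.82239715],
       [  0.        , 367.55326093, 236.67015671],
       [  0.        ,   0.        ,   1.        ]]), 'T_tool_cam': array([[-8.08496844e-04,  9.58566449e-01,  2.84867880e-01,
         7.32120252e-02],
       [ 9.99999408e-01,  5.67681443e-04,  9.27924833e-04,
        -8.75174988e-04],
       [ 7.27763403e-04,  2.84868462e-01, -9.58566341e-01,
        -1.26470044e-01],
       [ 0.00000000e+00,  0.00000000e+00,  0.00000000e+00,
         1.00000000e+00]])} [-1.79978302e+02  1.11895776e-03  1.53944296e+02] 0.4 0.017
```

View pictures.

```bash
python3 - <<'E'
import cv2
a=cv2.imread("pics/top0.png");b=cv2.imread("pics/side0.png")
cv2.imwrite("pics/top_c.png",cv2.resize(a[120:420,140:540],(800,600),interpolation=cv2.INTER_CUBIC))
cv2.imwrite("pics/side_c.png",cv2.resize(b[90:390,140:540],(800,600),interpolation=cv2.INTER_CUBIC))
E
```

```text
(no output)
```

View pics/top_c.png

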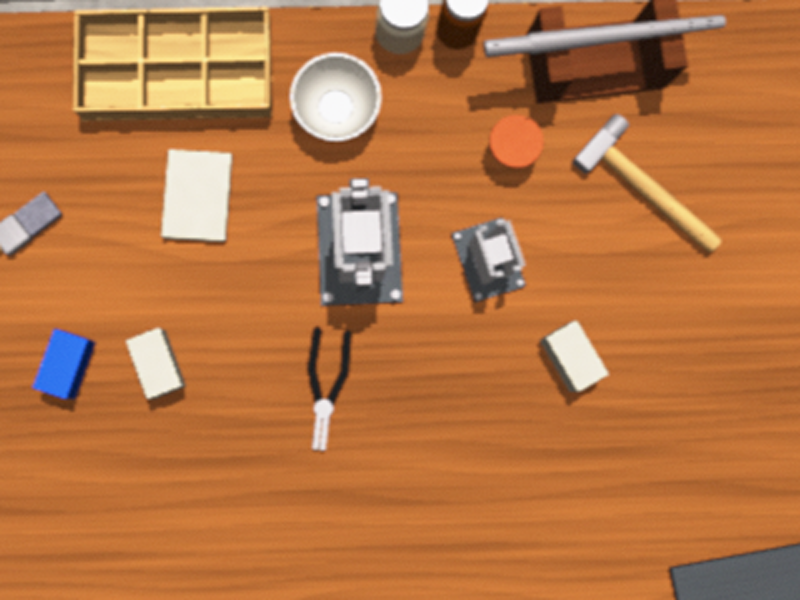

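View pics/side_c.png

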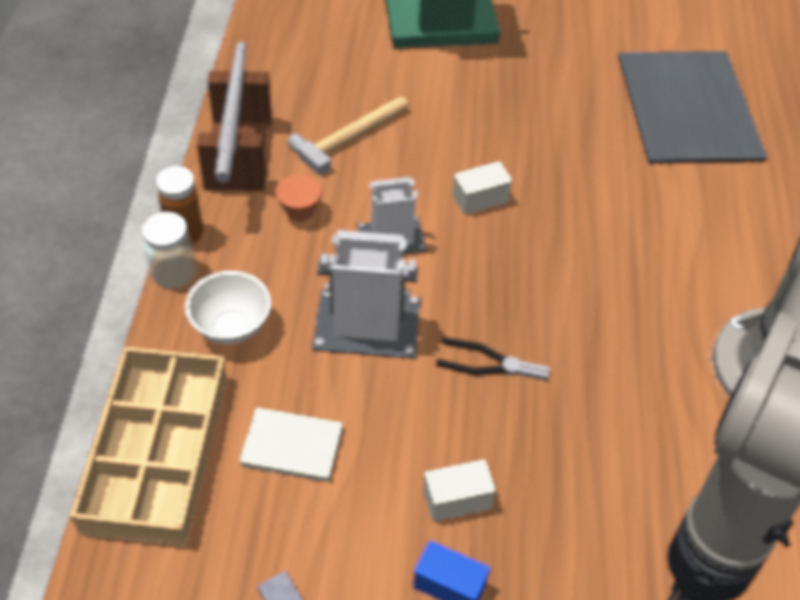

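```bash
cat > h.py <<'E'
from station import robot, fingers, vision, workorder, recognise
import cv2, numpy as np
from scipy.spatial.transform import Rotation as R
F=np.diag([1,-1,-1.])
def cam(name):
    """camera->world rotation and position, intrinsics"""
    c=vision.calibration(name)
    if name!="wrist":
        E=np.linalg.inv(c["extrinsics"])
    else:
        T=np.eye(4);T[:3,:3]=R.from_euler('xyz',robot.current_eef_rot(),degrees=True).as_matrix();T[:3,3]=robot.current_tool_pos()
        E=T@c["T_tool_cam"]
    return E,c["mtx"]
def px2w(E,K,uv,z):
    d=E[:3,:3]@F@np.linalg.inv(K)@np.array([*uv,1.])
    return E[:3,3]+d*(z-E[2,3])/d[2]
def w2px(E,K,p):
    q=F@E[:3,:3].T@(np.array(p)-E[:3,3]); q=K@q; return q[:2]/q[2]
def look(xy,z,yaw,fn,zobj):
    """put the wrist camera over xy at TCP height z, take a picture"""
    T=vision.calibration("wrist")["T_tool_cam"]
    M=R.from_euler('xyz',[180,0,yaw],degrees=True).as_matrix()
    d=M@T[:3,:3]@np.array([0,0,-1.]); o=M@T[:3,3]
    s=(zobj-(z+o[2]))/d[2]; t=np.array(xy)-(o+d*s)[:2]
    robot.move_to([t[0],t[1],z],[180,0,yaw])
    E,K=cam("wrist"); im=vision.grab_frame("wrist"); cv2.imwrite(fn,im[:,:,::-1]); np.savez(fn+".npz",E=E,K=K)
    return im,E,K
E
python3 - <<'E'
from h import *
E,K=cam("top")
for n,uv,z in [("mouth",(320.5,236),.165),("blkL",(217.5,301),.05),("blkR",(427.5,298.5),.05),("pliers",(301,324),.01),("small",(388,246),.1),
  ("L1",(140+127/2,120+343/2),.05),("L2",(140+148/2,120+399/2),.05),("R1",(140+543/2,120+340/2),.05),("R2",(140+577/2,120+392/2),.05),("mtop",(320.5,120+190/2),.165),("mbot",(321,120+270/2),.165)]:
    print(n,px2w(E,K,uv,z).round(3))
E
```

```text
mouth [ 0.6   -0.005  0.165]
blkL [0.456 0.26  0.05 ]
blkR [ 0.45  -0.279  0.05 ]
pliers [0.393 0.048 0.01 ]
small [ 0.582 -0.176  0.1  ]
L1 [0.481 0.296 0.05 ]
L2 [0.409 0.269 0.05 ]
R1 [ 0.473 -0.239  0.05 ]
R2 [ 0.405 -0.279  0.05 ]
mtop [ 0.651 -0.006  0.165]
mbot [ 0.554 -0.005  0.165]
```

```bash
python3 - <<'E'
from h import *
im1,E,K=look([.6,-.005],.33,180,"pics/wd.png",.165)
print([(np.round(d["rect"]).tolist(),round(d["p"],2)) for d in recognise("dispenser","wrist")])
im2,E,K=look([.45,.281],.2,200,"pics/wl.png",.05)
print([(np.round(d["rect"]).tolist(),round(d["p"],2)) for d in recognise("block_a_center","wrist")])
print(robot.current_joint_positions(),robot.current_time_s())
cv2.imwrite("pics/pair1.png",np.hstack([im1[60:420,120:520],im2[60:420,120:520]])[:,:,::-1])
E
```

```text
[([326.0, 217.0, 92.0, 158.0], 0.75), ([169.0, 190.0, 118.0, 101.0], 0.7)]
[]
[-51.05924009  16.90812393  21.66446092  95.97357357  -6.57886859
  68.26926192  81.95989882] 4.0833
```

View pics/pair1.png

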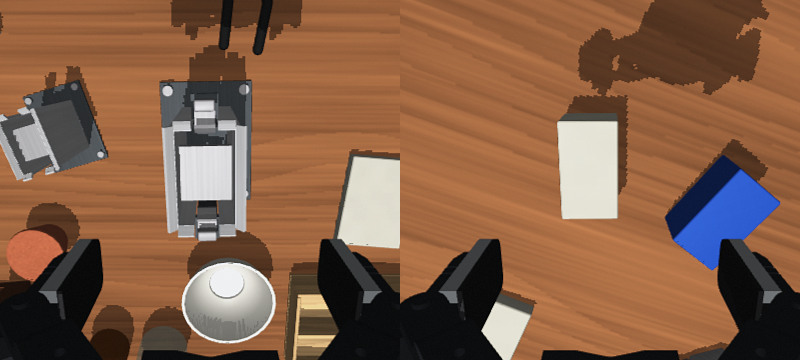

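```bash
python3 - <<'E'
from h import *
d=np.load("pics/wd.png.npz");E,K=d["E"],d["K"]
im=cv2.imread("pics/wd.png")
s=4;x0,y0=265,120
c=cv2.resize(im[y0:y0+150,x0:x0+120],None,fx=s,fy=s,interpolation=cv2.INTER_NEAREST)
def box(c,cx,cy,z,L,W,col,yaw=0):
    a=np.radians(yaw);r=np.array([[np.cos(a),-np.sin(a)],[np.sin(a),np.cos(a)]])
    P=[(w2px(E,K,[*(np.array([cx,cy])+r@[i*L/2,j*W/2]),z])+.5-[x0,y0])*s for i,j in((1,1),(1,-1),(-1,-1),(-1,1))]
    cv2.polylines(c,[np.int32(P)],True,col,1)
o=c.copy()
box(o,.6,-.005,.165,.083,.050,(0,0,255));box(o,.6,-.005,.165,.095,.062,(0,255,0));box(o,.6,-.005,0.006,.150,.110,(255,0,0))
# project known pts: side crop of 400 px each
cv2.imwrite("pics/dz.png",np.hstack([c[:,:400],o[:,:400]]))
d=np.load("pics/wl.png.npz")
hsv=cv2.cvtColor(cv2.imread("pics/wl.png"),cv2.COLOR_BGR2HSV)
m=((hsv[...,1]<45)&(hsv[...,2]>190)).astype(np.uint8)
n,lab,st,ce=cv2.connectedComponentsWithStats(m)
for i in range(1,n):
    if st[i][4]>1500:
        cnt=cv2.findContours((lab==i).astype(np.uint8),0,2)[0][0].reshape(-1,2)
        w=np.array([px2w(d["E"],d["K"],p,.05)[:2] for p in cnt])
        print(st[i],cv2.minAreaRect((w*1000).astype(np.float32)))
E
```

```text
[ 277  182   60   97 5554] ((454.3321838378906, 262.0982666015625), (78.30416107177734, 44.632347106933594), 20.04438591003418)
[ 202  363   48   62 1623] ((624.7747802734375, 237.24942016601562), (34.032066345214844, 58.56635284423828), 85.12312316894531)
```

View pics/dz.png

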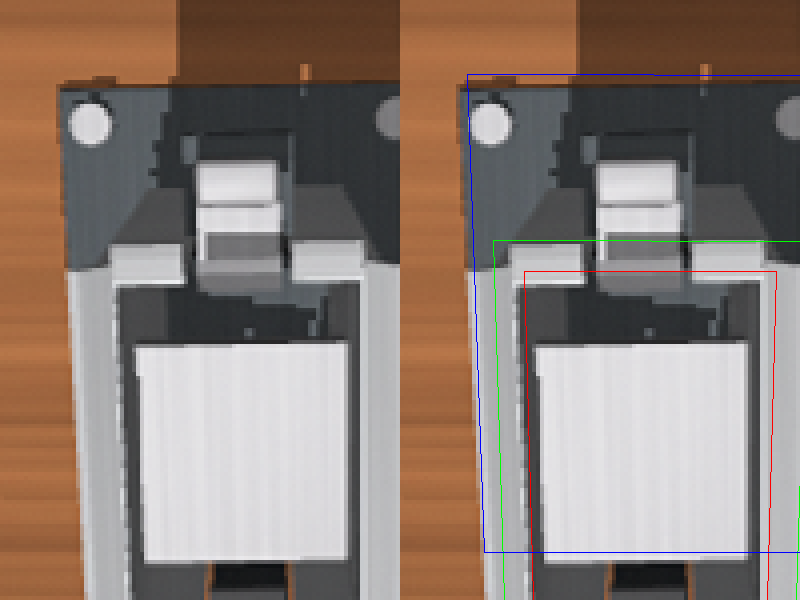

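```bash
python3 - <<'E'
from h import *
d=np.load("pics/wd.png.npz");E,K=d["E"],d["K"]
im=cv2.imread("pics/wd.png")
s=4;x0,y0=275,160
c=cv2.resize(im[y0:y0+150,x0:x0+100],None,fx=s,fy=s,interpolation=cv2.INTER_NEAREST)
def box(c,cx,cy,z,L,W,col,yaw=0):
    a=np.radians(yaw);r=np.array([[np.cos(a),-np.sin(a)],[np.sin(a),np.cos(a)]])
    P=[(w2px(E,K,[*(np.array([cx,cy])+r@[i*L/2,j*W/2]),z])+.5-[x0,y0])*s for i,j in((1,1),(1,-1),(-1,-1),(-1,1))]
    cv2.polylines(c,[np.int32(P)],True,col,1)
o=c.copy()
m=(.601,-.0072);y=0
box(o,*m,.158,.083,.050,(0,0,255),y);box(o,*m,.165,.103,.070,(0,255,0),y)
print(w2px(E,K,[*m,.165]))
cv2.imwrite("pics/dz2.png",np.hstack([c,o]))
E
```

```text
[324.4467837  238.52767173]
```

View pics/dz2.png

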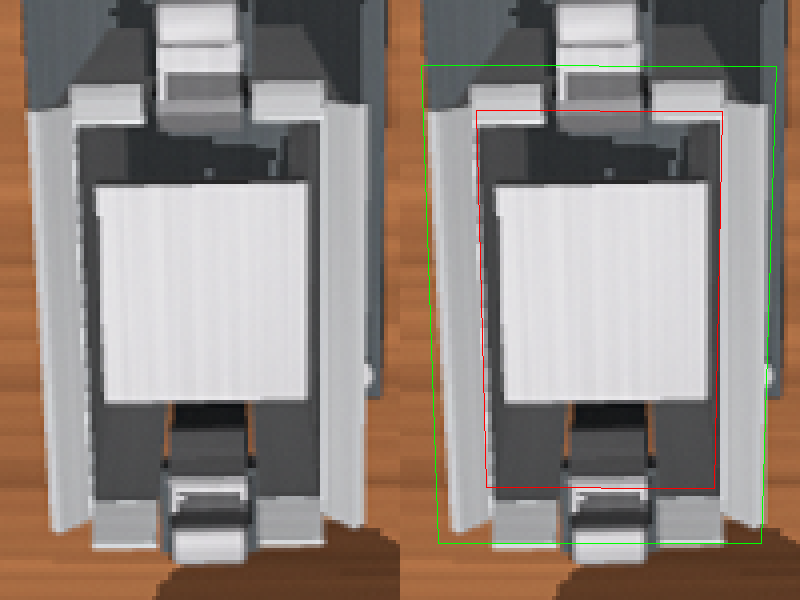

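```bash
cat >> h.py <<'E'
M=np.array([.603,-.0065]); MY=180.6
def st(t): print(t,"t",round(robot.current_time_s(),1),"tcp",robot.current_tool_pos().round(4) if hasattr(robot.current_tool_pos(),'round') else robot.current_tool_pos(),"f",np.round(robot.current_contact_force(),1),"gap",round(robot.current_finger_gap(),3),"gf",round(robot.current_gripper_force(),1))
def pick(xy,yaw):
    robot.move_to([*xy,.12],[180,0,yaw])
    robot.line_to([*xy,.046],velocity=.1,f_stop=8)
    st("at block")
    fingers.gripper_to(0,40); st("gripped")
    robot.line_to([*xy,.29],velocity=.25); st("lifted")
def place(dx=0,dy=0):
    robot.move_to([M[0]+dx,M[1]+dy,.28],[180,0,MY]); robot.line_to([M[0]+dx,M[1]+dy,.225],velocity=.1); st("above")
    hit=robot.line_to([M[0]+dx,M[1]+dy,.187],velocity=.02,f_stop=4); st(f"placed {hit}")
E
python3 - <<'E'
from h import *
pick([.4543,.2621],200); place()
im=vision.grab_frame("wrist"); cv2.imwrite("pics/placed1.png",im[:,:,::-1])
E
```

```text
at block t 5.4 tcp [0.455  0.2626 0.0468] f [-0.3  0.2  0.8] gap 0.999 gf 0.0
gripped t 5.8 tcp [0.4549 0.2624 0.0467] f [-0.5 -0.6  3.1] gap 0.529 gf 43.4
lifted t 7.0 tcp [0.4533 0.2616 0.2882] f [-0.2 -0.6 -0.9] gap 0.532 gf 42.9
above t 8.8 tcp [ 0.6034 -0.0062  0.2256] f [-0.4 -0.4 -1.3] gap 0.532 gf 42.9
placed True t 10.8 tcp [ 0.6036 -0.0066  0.1878] f [0.1 0.2 5.4] gap 0.528 gf 43.5
```

View pics/placed1.png

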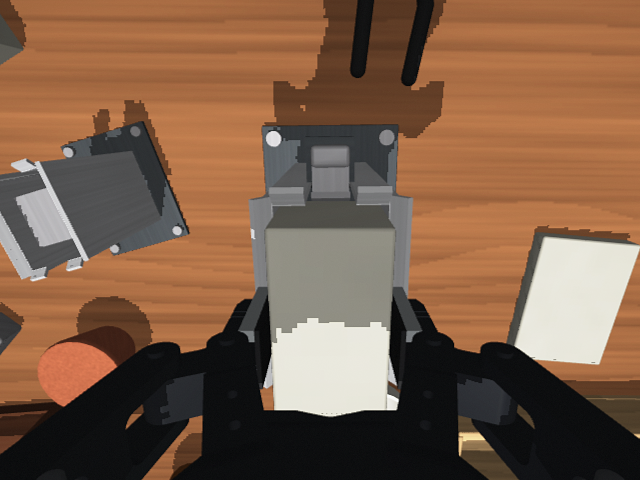

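```bash
cat >> h.py <<'E'
def release():
    fingers.gripper_to(.8)
    p=robot.current_tool_pos(); robot.line_to([p[0],p[1],.25],velocity=.15)
    fingers.gripper_to(0,40)
    robot.line_to([*M,.228],[180,0,MY],velocity=.1); st("above shut")
def fz(): return np.mean([robot.current_contact_force()[2] for _ in range(3)])
def steps(zs,fmax,v=.02):
    out=[]
    for z in zs:
        h=robot.line_to([*M,z],velocity=v,f_stop=fmax)
        out.append((round(robot.current_tool_pos()[2]*1000,1),round(float(fz()),1)))
        if h or out[-1][1]>fmax: print("STOP",h); break
    print(out)
E
python3 - <<'E'
from h import *
release(); f0=fz()
h=robot.line_to([*M,.185],velocity=.03,f_stop=3); st(f"touch {h}")
steps(np.arange(robot.current_tool_pos()[2]-.004,.141,-.004),30)
steps(np.arange(.143,.17,.002),30)
st("end")
E
```

```text
above shut t 12.8 tcp [ 0.6026 -0.0063  0.2274] f [-0.4 -0.8  0.1] gap -0.001 gf 0.0
touch True t 13.6 tcp [ 0.603  -0.0064  0.2066] f [0.5 0.3 1.8] gap 0.006 gf 0.9
[(np.float64(203.2), 5.4), (np.float64(198.9), 4.3), (np.float64(194.4), 2.9), (np.float64(190.5), 3.4), (np.float64(186.6), 3.9), (np.float64(182.7), 3.5), (np.float64(178.7), 4.2), (np.float64(174.8), 5.0), (np.float64(170.9), 4.3), (np.float64(167.0), 6.2), (np.float64(163.1), 6.6), (np.float64(159.2), 6.3), (np.float64(155.3), 7.1), (np.float64(151.4), 7.0), (np.float64(147.5), 7.2), (np.float64(143.6), 8.4)]
[(np.float64(144.2), 9.0), (np.float64(146.2), 7.8), (np.float64(147.6), 7.0), (np.float64(147.8), 0.5), (np.float64(150.7), 0.7), (np.float64(153.2), 0.2), (np.float64(155.2), 0.2), (np.float64(157.2), -0.7), (np.float64(159.2), 0.1), (np.float64(161.2), 0.5), (np.float64(163.2), 0.3), (np.float64(165.2), -0.1), (np.float64(167.2), 0.4), (np.float64(169.2), 0.5)]
end t 22.7 tcp [ 0.6031 -0.0065  0.1692] f [0.9 0.6 0.5] gap 0.004 gf 0.0
```

```bash
python3 - <<'E'
from h import *
robot.line_to([*M,.25],velocity=.2)
fingers.gripper_to(1.0)
im,E,K=look([.45,-.279],.2,210,"pics/wr.png",.05)
hsv=cv2.cvtColor(im,cv2.COLOR_RGB2HSV)
m=((hsv[...,1]<45)&(hsv[...,2]>190)).astype(np.uint8)
n,lab,s,ce=cv2.connectedComponentsWithStats(m)
for i in range(1,n):
    if s[i][4]>1500:
        cnt=cv2.findContours((lab==i).astype(np.uint8),0,2)[0][0].reshape(-1,2)
        w=np.array([px2w(E,K,p,.05)[:2] for p in cnt])
        print(s[i],cv2.minAreaRect((w*1000).astype(np.float32)))
st("look")
E
```

```text
[ 295  181   61  100 5532] ((450.5196533203125, -283.0745544433594), (79.12690734863281, 45.26515579223633), 27.88826560974121)
look t 25.3 tcp [ 0.4438 -0.2813  0.2001] f [-0.   0.1  0.1] gap 0.999 gf 0.0
```

View pics/wr.png

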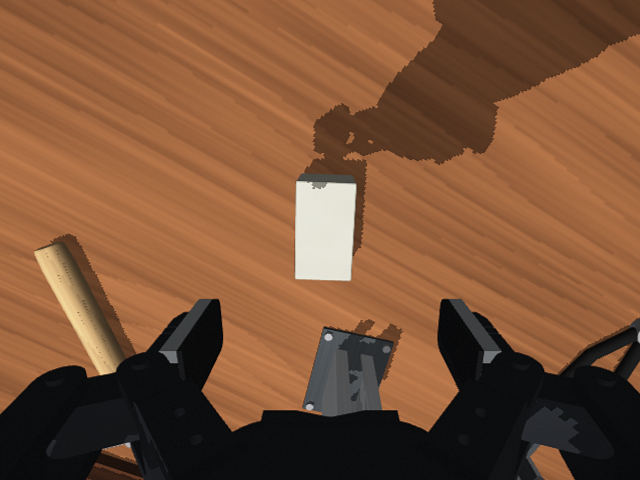

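```bash
python3 - <<'E'
from h import *
pick([.4503,-.283],207.9); place()
im=vision.grab_frame("wrist"); cv2.imwrite("pics/placed2.png",im[:,:,::-1])
E
```

```text
at block t 26.6 tcp [ 0.4509 -0.2835  0.0467] f [ 0.2 -0.6  0.6] gap 0.997 gf 0.0
gripped t 27.1 tcp [ 0.4507 -0.2832  0.0467] f [-1.7 -0.1  4.3] gap 0.53 gf 43.2
lifted t 28.2 tcp [ 0.4495 -0.2823  0.2882] f [-0.1  0.3 -1.9] gap 0.529 gf 42.6
above t 30.1 tcp [ 0.6034 -0.007   0.2256] f [-0.1  0.6 -2.5] gap 0.532 gf 42.5
placed True t 31.7 tcp [ 0.603  -0.0065  0.1891] f [ 0.7 -0.3  3.3] gap 0.53 gf 43.2
```

View pics/placed2.png

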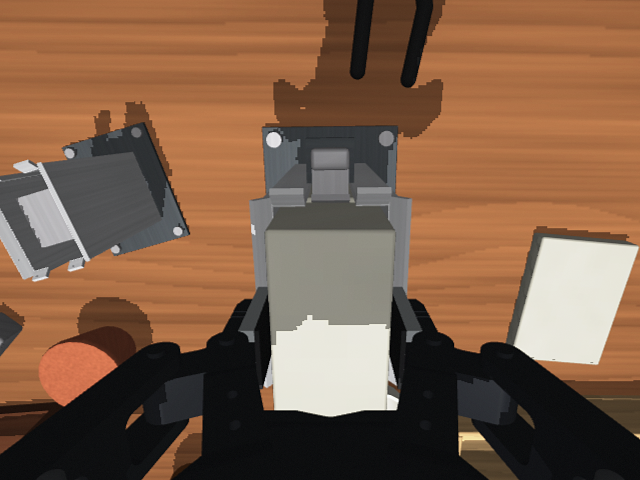

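```bash
python3 - <<'E'
from h import *
release()
h=robot.line_to([*M,.185],velocity=.03,f_stop=3); st(f"touch {h}")
steps(np.arange(robot.current_tool_pos()[2]-.005,.152,-.005),30)
steps(np.arange(.151,.1458,-.0007),25,.01)
steps(np.arange(.147,.153,.001),30)
st("end")
E
```

```text
above shut t 33.7 tcp [ 0.6026 -0.0063  0.2274] f [ 1.   0.2 -0.2] gap -0.003 gf 0.0
touch True t 34.5 tcp [ 0.6021 -0.0065  0.2085] f [-0.8 -0.3  1.8] gap -0.001 gf 1.0
[(np.float64(204.6), 8.1), (np.float64(198.6), 3.1), (np.float64(194.8), 5.6), (np.float64(189.9), 7.7), (np.float64(185.1), 7.5), (np.float64(180.2), 7.9), (np.float64(175.3), 8.6), (np.float64(170.4), 9.8), (np.float64(165.5), 9.9), (np.float64(160.6), 10.3), (np.float64(155.8), 11.0)]
[(np.float64(153.6), 11.4), (np.float64(152.9), 12.2), (np.float64(152.3), 12.5), (np.float64(151.6), 13.4), (np.float64(151.0), 12.4), (np.float64(150.3), 12.8), (np.float64(149.6), 13.3), (np.float64(148.9), 14.0)]
[(np.float64(149.4), 12.0), (np.float64(150.2), 9.8), (np.float64(151.1), 10.3), (np.float64(152.0), 9.5), (np.float64(153.0), 9.6), (np.float64(153.9), 9.1), (np.float64(155.0), 10.1)]
end t 42.8 tcp [ 0.6043 -0.0066  0.155 ] f [-1.9 -0.4 10.1] gap 0.003 gf 4.8
```

```bash
python3 - <<'E'
from h import *
steps([.150,.148],30)
for z in np.arange(.1465,.1405,-.0006):
    h=robot.line_to([*M,z],velocity=.01,f_stop=12)
    a=robot.current_tool_pos()[2]; f=fz(); print(round(z*1e3,1),round(a*1e3,2),round(f,1))
    if h or f>24 or a<.1460: break
st("end")
E
```

```text
[(np.float64(152.3), 11.1), (np.float64(150.5), 12.1)]
146.5 149.19 13.5
145.9 148.71 12.6
145.3 148.13 14.1
144.7 147.31 11.9
144.1 146.74 11.6
143.5 146.13 13.2
142.9 145.56 12.3
end t 45.1 tcp [ 0.6048 -0.0066  0.1456] f [-1.5 -0.1 12.3] gap -0.002 gf 6.0
```

```bash
python3 - <<'E'
from h import *
for z in np.arange(.144,.153,.001):
    robot.line_to([*M,z],velocity=.02); a=robot.current_tool_pos()[2]; f=fz(); print(round(z*1e3,1),round(a*1e3,2),round(f,1))
    if f<2: break
st("end")
E
```

```text
144.0 146.72 11.3
145.0 147.43 11.3
146.0 147.55 7.5
147.0 147.6 5.2
148.0 147.67 2.6
149.0 148.25 -0.4
end t 46.6 tcp [ 0.6023 -0.0064  0.1483] f [-0.7  0.1 -0.4] gap -0.003 gf 0.0
```

```bash
python3 - <<'E'
from h import *
robot.line_to([*M,.25],velocity=.15)
im,E,K=look(M,.33,180,"pics/end.png",.165); st("up")
cv2.imwrite("pics/endc.png",cv2.resize(im[120:330,230:430],None,fx=2.5,fy=2.5)[:,:,::-1])
E
```

```text
up t 47.9 tcp [ 0.5896 -0.0056  0.3289] f [-0.7  1.1 -1. ] gap 0.0 gf 0.0
```

View pics/endc.png

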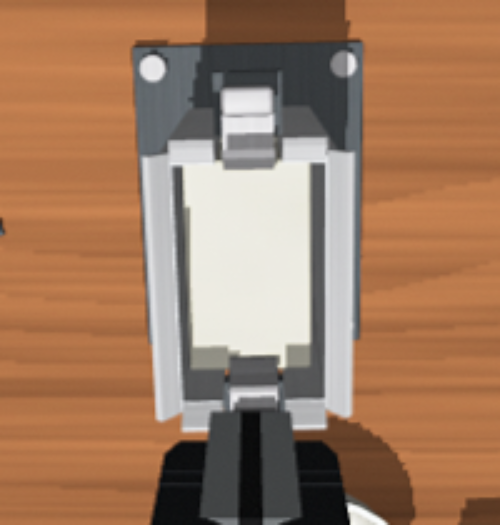

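The upper block lies level and centred in the column at about (250,265) in the crop. Both catches are over its ends, at (250,150) and (253,370), and the robot is clear of it.

```bash
python3 -c "
from station import workorder; print(workorder.close_job())"
```

```text
the job is handed in; nothing more can be done
None
```

Both pale blocks are latched in the larger dispenser, one on the other. I never pressed with more than about 14 N, stopped once the catches snapped over the upper block, just short of the buffer, and handed the job in at about 48 s; no verdict was returned.

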